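Carry a canister on a rolling trolley to the balance and lay it in the weighing saddle

TASK

Lift the canister carrier by its bail, get the free-rolling trolley with the loose sample canister to leave its end stop and come to the middle of the crowned rails, and keep it balanced near the middle for at least five seconds in the air, carried well above the balance's saddle. Then, with the canister still in the middle, lower the carrier squarely over the saddle so that the saddle lifts the canister out of the trolley, set the carrier down gently on the balance housing and let go. Never touch the canister with the gripper (it is moved by tilting and moving the carrier), keep everything slow, and leave the pot, jar and spatula alone.

Things in the scene. Friction and masses are not known exactly. Their poses are not given: they have to be found in the camera images.
- carrier: Loose aluminium carrier, 0.5 kg, 286 mm long (y), 135 wide (x), 160 high. Origin: underside centre (under its feet), z up. Two rails along y at x = +-38 mm, each 14 wide, open gap between them (62 mm); side plates outside, inner faces x = +-52.5, tops 50 mm up; end stops with inner faces at y = +-120, tops 65 mm up. Rubber feet 14 mm square, 30 high, at x = +-50, y = +-126 mm.
- grip_bar (a point): Middle of the carrier's black grip bar, 147 mm above the carrier's origin, axes as the carrier's. The bar lies along x on two posts at x = +-63 mm: 14 mm thick in y, 26 mm high, free length 115 mm. Grip here from above, fingers closing along y.
- rail_middle (a point): Top of the crowned rails, mid-length, 34 mm above the carrier's origin; axes as the carrier's. Rail tops are arcs of radius 2.0 m falling to both ends: the trolley runs off to an end stop unless balanced. Tilting the carrier by p about its x (+y end up) accelerates trolley and canister along y by about 9.81*(y/2.04 - p), y from here; hardly any friction (under 0.02 N).
- trolley_mid (a point): Groove bottom, middle of the grey trolley (0.15 kg, 100 mm long in y) that rolls captive along the carrier's y on the rails, 14 mm above the rail tops, axes as the carrier's. It carries the canister in two V cheeks at x = +-38 mm (30 degree sides); its middle is open between x = +-32 and y = +-43 mm. Runs from y = -69 to +69 mm between stops; parked at the -y stop at the start.
- canister: Loose closed steel sample canister with a grey cap: cylinder 50 mm in diameter, 100 mm long, 0.3 kg nominal, lying in the trolley's V cheeks, axis along the carrier's x. Origin: on its axis at mid-length; x is its axis. In the middle of the rails its origin is 77 mm above the carrier's origin, 29 mm above trolley_mid.
- balance: White bench balance fixed to the bench, housing 270 (x) x 320 (y) x 60 mm. Origin: underside centre, at bench height. On its top centre a round steel pan (radius 80, 6 mm high) with a 24 mm post bears a grey V saddle 36 mm wide (x), 60 long (y): groove along x, bottom 124 mm above the bench, each side rising at 30 degrees to 140 mm at y = +-28 mm.
- deck (a point): Centre of the housing's flat top, 60 mm above the bench, axes as the balance's. The carrier's origin comes here, with the same direction or a half turn; its feet stand on the housing around the pan. A centred canister first touches the saddle when the carrier's origin is 76 mm above the bench; the saddle catches it up to about 12 mm off its middle.
- saddle_seat (a point): Where the canister's origin lies when seated in the saddle: 153 mm above the bench, over the balance's origin, axes as the balance's. With the carrier fully down the seated canister is about 16 mm clear above the trolley, which may then roll aside.
- pot: Bystander: black square plant pot, 74 mm wide, 110 mm high, with grass 200 mm above it. Origin: centre of its underside.
- jar: Bystander: glass jar, 60 mm in diameter, 75 mm high. Origin: centre of its underside.
- spatula: Bystander: spatula 200 mm long lying on the bench. Origin: its middle, on the bench.
Things that resemble listed ones, but are neither listed nor needed, are in the scene too. What is shaped like the canister but purple is not meant.

How it is judged:
On the way, in this order (a step that is already met when the one before it is completed fails the run):
1. the carrier is held in the air (origin more than 100 mm above the bench) with the canister, in its trolley, balanced within 25 mm of the middle of the rails for five seconds (height (world z) of carrier above 0.1 m and y of canister in the frame of carrier between -0.025 and 0.025 m and z of canister in the frame of carrier between 0.069 and 0.085 m), for 5 s.
2. the saddle has taken the canister out of the trolley (horizontal distance between canister and saddle_seat below 0.015 m and z of canister in the frame of saddle_seat between -0.005 and 0.005 m and contact force between canister and carrier below 0.2 N), for 0.3 s.
At the end, for the whole second after the job is handed in: The canister lies seated in the saddle (centre within 15 mm sideways and 5 mm in height of the seat) and clear of carrier and trolley; the carrier stands upright with its feet on the balance housing, within 20 mm and 0.15 rad of the balance's centre and direction; all released and at rest (all of step 2 and height (world z) of carrier between 0.054 and 0.066 m and angle between carrier's own z axis and vertical below 0.06 rad and horizontal distance between carrier and balance below 0.02 m and angle between the y axis of carrier and the y axis of balance, either way round below 0.15 rad and linear speed of each of canister, carrier below 0.02 m/s); the robot touches nothing.
It fails at once if the gripper or arm touched the canister (contact force between any of the fingers, the arm and canister above 0.5 N).
It fails at once if the canister fell off the carrier (height (world z) of canister below 0.045 m).
It fails at once if the carrier was tipped by more than 0.4 rad (angle between carrier's own z axis and vertical above 0.4 rad).
It fails at once if the canister or carrier moved faster than 0.45 m/s (slammed, thrown or dropped) (linear speed of any of canister, carrier above 0.45 m/s).
It fails at once if a bystander was moved by more than 30 mm (distance of any of pot, jar, spatula from where it was at the start of the episode above 0.03 m).
It also fails if it takes over 70 s, if anything falls off the work surface, if the arm or the gripper's body presses on something with over 40 N, if the wrist force passes 120 N, or if a joint passes its speed limit or range.

ROBOT

A 6-joint arm with a two-finger parallel gripper is mounted at the origin on the work surface. World frame = base frame: x ahead of the robot, y to its left, z up, the work surface at z = 0. Lengths are in m, angles in rad, forces in N, time in s.
With the tool pointing down it reaches from about 0.35 to 0.725 m from the base axis. Payload 6 kg.
Tool frame: the origin (TCP) lies on the centre line of the jaws, within the pads' length; the fingertips stand 19 mm ahead of it and the grasp point (between the pads) is the TCP (arm.tcp_to_tips is the distance from the TCP to the fingertips, in m); z points along the fingers, y is the line along which they close (so a half turn about z gives the same grasp; the last joint's range is limited). The gripper opens to 85 mm and grips with 20 to 120 N. Pads are 22 mm wide; open, the fingers measure 114 mm over their backs; the gripper's body (76 mm by 85 mm) begins 54 mm behind the grasp point. The pads swing forward as they close: fully open they stand 13 mm farther back than shut.
Start: joints at [-1.012, 0.04, 0.085, 0, -1.615, -0.334], TCP at [0.134, -0.585, 0.25] pointing down, gripper open.
Joint ranges: [-2.56, 2.56], [-1.29, 2.01], [-1.08, 1.49], [-3.29, 1.98], [-2.81, -0.18], [-2.99, 2.99]. Speed limits (rad/s): [2.57, 2.57, 3.01, 3.14, 3.14, 3.14].

INTERFACE

Orientations are given as a unit quaternion [w, x, y, z].
In Python, from plant import arm gives the robot as it stands.
- The arm moves only by the shell command python3 -m crank 'ROWS' [FORCE]. ROWS is JSON, a list of rows, each a list of 7 numbers: the shift along the tool's x, y, z in units of 25 mm (1.0 is 25 mm), then the turn, a rotation vector about the tool's x, y, z in units of 5 degrees (1.0 is 5 degrees), then the opening, from 0 (shut) to 1 (fully open). A call has exactly 5 rows; each row is the pose to reach, as a shift and turn from the pose commanded when the call began, along the tool's axes at that moment; what a row does not reach only later rows make up. A row lasts 1/12 s, in which the tool goes at most 41.7 mm and 7.16 degrees, less where a joint would pass 70% of its speed; a pose out of reach is approached as far as the arm can. A call with a gripper value outside its range is refused whole. The fingers move at their own pace and stop on an object; FORCE is the grip in N (left out, the last holds). Time passes only in rows, so rows that repeat a pose let the fingers close, or fill a call up. It gives the time, the measured TCP pose, the force, the opening and the grip force at its end, in the units of the state.
- arm.get_state(): the state, without advancing time (a new reading comes with each control period).
- arm.snapshot(name): name is "scene" or "top"; returns (picture, depth): 400x640x3 uint8, blue, green, red; 400x640 float32, m along the optical axis (not along the pixel's ray), 0 where there is no reading.
- arm.camera_model(name): a dict with "fx", "fy", "cx", "cy" (pixels), "k1" (the pictures are not rectified: a ray, as slopes to the right and down, at radius r is drawn at 1 + k1 r^2 times it, then the intrinsics apply), "cam_to_world" (4x4, takes a point from camera to world coordinates). Camera axes: x right, y down, z forward; pixel columns grow to the right and rows downward; lengths in m; the calibration is good to about 2 mm. A picture is of the moment at which its call begins. camera_model takes no time and is no camera call.
- arm.finish_job(): hands the job in; it is judged then, once.
The state is a dict: "clock": time; "joint_positions": joint angles; "dq": joint speeds; "joint_efforts": joint torques, N m; "position": TCP position; "tool_rot": TCP orientation; "wrist_force": force on the tool from outside, world axes, zero at the start; "ft_torque": the same for the moment, N m; "width": finger opening in m; "grasp_force": force on a finger pad.
Only numpy, scipy, OpenCV 4.12 (cv2) and the standard library are available. Lean on these libraries where they do the work, as an engineer would, in place of code of your own. Each camera call takes 0.05 s, during which the arm holds its last target. There are 200 camera calls.

## Working session

There is one attempt and no reset: what is moved stays moved. The work goes in short steps, Python scripts to look and compute and a shell command to move; the robot and the scene stay as the last step left them, time stands still between calls to the robot, and variables do not carry over. Pictures are saved under pics/ and viewed, at most 10 in all, crops included, and the job is handed in when it is done.

```bash
ls; mkdir -p pics; cat > h.py <<'E'
import numpy as np, cv2
from plant import arm
def world(n,dep,us,vs,d=None,plane=None):
    c=arm.camera_model(n);T=np.array(c["cam_to_world"])
    K=np.array([[c["fx"],0,c["cx"]],[0,c["fy"],c["cy"]],[0,0,1]])
    p=np.stack([us,vs],-1).astype(float).reshape(-1,1,2)
    xy=cv2.undistortPoints(p,K,np.array([c["k1"],0,0,0,0.])).reshape(-1,2)
    r=np.c_[xy,np.ones(len(xy))]
    if plane is not None:
        w=r@T[:3,:3].T; s=(plane-T[2,3])/w[:,2]; return T[:3,3]+w*s[:,None]
    z=dep[np.asarray(vs,int),np.asarray(us,int)]
    return (r*z[:,None])@T[:3,:3].T+T[:3,3]
def cloud(n,dep):
    v,u=np.mgrid[0:400,0:640]
    return world(n,dep,u.ravel(),v.ravel()).reshape(400,640,3)
E
python3 - <<'E'
from h import *
for n in("scene","top"):
    p,d=arm.snapshot(n); cv2.imwrite(f"pics/{n}0.png",p); np.savez(f"{n}0.npz",p=p,d=d)
    c=arm.camera_model(n); print(n,{k:np.round(v,3).tolist() for k,v in c.items()},(d>0).mean())
print(arm.get_state())
E
```

```text
pics
scene {'fx': 415.43, 'fy': 415.43, 'cx': 321.655, 'cy': 203.607, 'k1': 0.015, 'cam_to_world': [[0.84, 0.388, -0.379, 1.132], [0.542, -0.601, 0.587, -0.859], [0.0, -0.699, -0.715, 1.214], [0.0, 0.0, 0.0, 1.0]]} 0.99605078125
top {'fx': 379.133, 'fy': 379.133, 'cx': 319.826, 'cy': 194.673, 'k1': -0.061, 'cam_to_world': [[-0.025, -0.985, 0.172, 0.324], [-1.0, 0.027, 0.014, 0.016], [-0.018, -0.172, -0.985, 1.443], [0.0, 0.0, 0.0, 1.0]]} 0.99627734375
{'clock': 0.1, 'joint_positions': array([-1.01228546e+00,  4.07519933e-02,  8.39152933e-02, -4.06834341e-04,
       -1.61547946e+00, -3.33689424e-01]), 'dq': array([1.88413234e-03, 1.49900422e-05, 1.51936985e-03, 3.46385458e-03,
       3.26418778e-04, 1.85392053e-04]), 'joint_efforts': array([-5.59307024e-03, -3.69340396e+01,  3.48283768e+01,  6.95175871e+00,
       -4.42006480e-03, -3.07192543e-06]), 'position': array([ 0.13377147, -0.58463299,  0.24938138]), 'tool_rot': array([-1.44532819e-04, -1.12182970e-01,  9.93687256e-01,  7.73227115e-04]), 'wrist_force': array([ 0.83473475, -0.437437  , -0.17535255]), 'ft_torque': array([-0.04472947,  0.03660181, -0.03889864]), 'grasp_force': 0.0, 'width': 0.08545463167112473}
```

View pics/scene0.png

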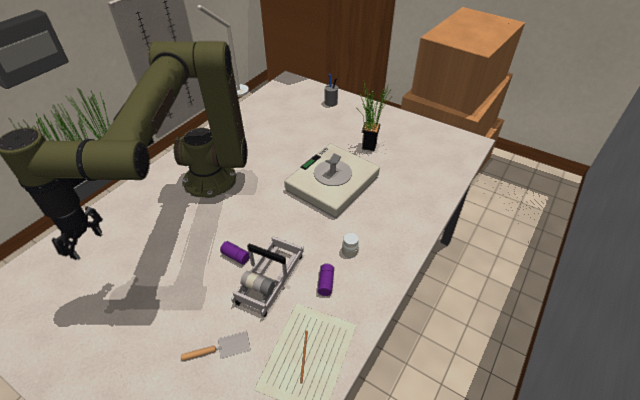

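View pics/top0.png

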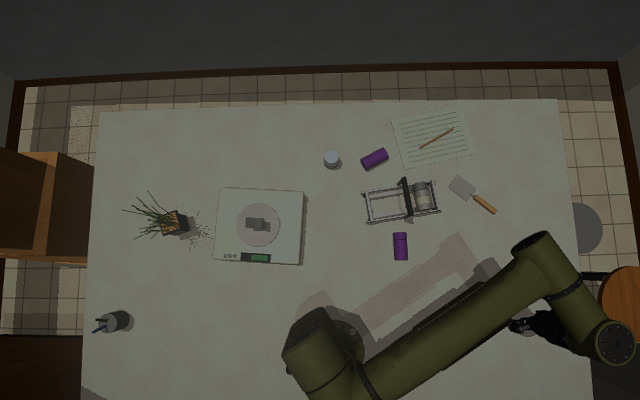

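Scene view: the carrier is at (268,272) with its black bar at (267,253). The canister is grey and cream, at (257,283). Purple decoys are at (235,252) and (326,279), the balance at (332,178), the jar at (350,243), the pot at (370,135) and the spatula at (215,348). Top view: bar (407,197), canister (423,195) at the right end (world −y), balance (259,226). The only non-purple cylinder lying in the carrier is the canister meant. I'll measure next and confirm it in a crop.

```bash
python3 - <<'E'
from h import *
for n in("scene","top"):
    z=np.load(f"{n}0.npz");p,d=z["p"],z["d"];W=cloud(n,d);m=p.max(2)
    hsv=cv2.cvtColor(p,cv2.COLOR_BGR2HSV)
    box=(slice(225,320),slice(225,310)) if n=="scene" else (slice(165,230),slice(355,450))
    w=W[box];g=m[box]
    b=(w[...,2]>.125)&(w[...,2]<.175)&(g<70)
    q=w[b]; r=cv2.minAreaRect(q[:,:2].astype(np.float32)); 
    print(n,"bar",b.sum(),"ztop",np.percentile(q[:,2],[5,50,95]).round(4),"mean",q.mean(0).round(4),r)
    # top face of bar only
    t=q[q[:,2]>.155]; r=cv2.minAreaRect(t[:,:2].astype(np.float32)); print(" topface",len(t),t.mean(0).round(4),r)
    c=(w[...,2]>.02)&(w[...,2]<.2); q=w[c]; r=cv2.minAreaRect(q[:,:2].astype(np.float32));print(" carrier all",r)
    box=(slice(130,220),slice(275,390)) if n=="scene" else (slice(175,275),slice(205,315))
    w=W[box]; k=(w[...,2]>.053)&(w[...,2]<.067); q=w[k]; print(" housing",k.sum(),q[:,2].mean(),cv2.minAreaRect(q[:,:2].astype(np.float32)))
    k=(w[...,2]>.105)&(w[...,2]<.15); q=w[k]; print(" saddle",k.sum(),q.mean(0),cv2.minAreaRect(q[:,:2].astype(np.float32)))
z=np.load("scene0.npz")["p"][220:320,220:340]; t=np.load("top0.npz")["p"][150:250,340:460]
cv2.imwrite("pics/crop1.png",np.hstack([cv2.resize(z,(396,330),interpolation=2),cv2.convertScaleAbs(cv2.resize(t,(396,330),interpolation=2),alpha=1.5)]))
E
```

```text
scene bar 272 ztop [0.1378 0.156  0.1624] mean [ 0.5437 -0.2708  0.1529] ((0.5406993627548218, -0.26863786578178406), (0.13463827967643738, 0.016627896577119827), 7.783238410949707)
 topface 148 [ 0.5427 -0.2691  0.1592] ((0.5413498282432556, -0.26893898844718933), (0.13334158062934875, 0.01657877117395401), 8.404684066772461)
 carrier all ((0.4731513261795044, -0.28641027212142944), (0.27311447262763977, 0.286725789308548), 12.387482643127441)
 housing 2887 0.06067110833655236 ((0.4683683216571808, 0.354164183139801), (0.5108125805854797, 0.2727699279785156), 85.30876159667969)
 saddle 164 [0.47017414 0.35316118 0.12460335] ((0.46599259972572327, 0.4039522409439087), (0.3422645926475525, 0.062369704246520996), 83.75675201416016)
top bar 220 ztop [0.14   0.1595 0.1646] mean [ 0.5355 -0.2647  0.1573] ((0.5368531346321106, -0.2663971185684204), (0.13410460948944092, 0.015872139483690262), 7.9605913162231445)
 topface 174 [ 0.5353 -0.2659  0.1605] ((0.536858320236206, -0.2663964033126831), (0.1340942233800888, 0.015872139483690262), 7.960590362548828)
 carrier all ((0.5806393623352051, -0.2636108100414276), (0.22170290350914001, 0.295743852853775), 3.7570767402648926)
 housing 5337 0.06107005654433505 ((0.46134480834007263, 0.26528236269950867), (0.3174026608467102, 0.27051445841789246), 85.26362609863281)
 saddle 174 [0.46186699 0.26645038 0.13345331] ((0.46295875310897827, 0.2658133804798126), (0.058236632496118546, 0.03549135476350784), 88.25801849365234)
```

View pics/crop1.png

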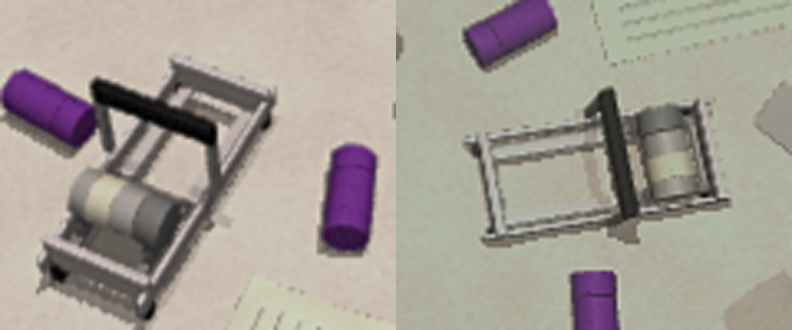

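The crop confirms it: the grey and cream canister lies in the carrier, at the −y end. The two purple cylinders lie loose on the bench, so they are decoys. The bar is at about (0.539, −0.2675) with a top at z≈0.160, as expected, and a yaw of +8°. The housing is at about (0.461, 0.265) with its top at 0.061 and a yaw of −4.7°.

```bash
cat > go.py <<'E'
# units from measured pose to a target x y z yaw(deg of tool y minus 90), tool down
import sys
from h import *
from scipy.spatial.transform import Rotation as R
x,y,z,yaw=map(float,sys.argv[1:5]); s=arm.get_state()
q=s["tool_rot"]; A=R.from_quat([q[1],q[2],q[3],q[0]])
c,n=np.cos(np.radians(yaw)),np.sin(np.radians(yaw))
B=R.from_matrix(np.array([[-c,-n,0],[-n,c,0],[0,0,-1]]).T)
print("t",round(s["clock"],2),"pos",s["position"].round(4),"q6",s["joint_positions"].round(2),"F",s["wrist_force"].round(1),"w",round(s["width"],4),"g",round(s["grasp_force"],1))
print("shift",(A.inv().apply(np.array([x,y,z])-s["position"])/.025).round(2),"turn",(np.degrees((A.inv()*B).as_rotvec())/5).round(2))
E
python3 go.py .539 -.2675 .25 8
```

```text
t 0.1 pos [ 0.1338 -0.5846  0.2494] q6 [-1.01  0.04  0.08 -0.   -1.62 -0.33] F [ 0.8 -0.4 -0.2] w 0.0855 g 0.0
shift [-1.863e+01  8.750e+00 -1.000e-02] turn [ 0.02 -0.    0.98]
```

```bash
python3 -m crank '[[-1.5,0.7,0,0,0,0.2,1],[-3,1.4,0,0,0,0.4,1],[-4.5,2.1,0,0,0,0.6,1],[-6,2.8,0,0,0,0.8,1],[-7.5,3.5,0,0,0,0.98,1]]' 120; python3 go.py .539 -.2675 .25 8
```

```text
clock: 0.52
position: [0.2981, -0.4563, 0.25]
tool_rot: [-0.0, -0.069, 0.998, 0.0]
wrist_force: [0.6, -0.6, 0.2]
width: 0.0853
grasp_force: 0.0
t 0.52 pos [ 0.2981 -0.4563  0.25  ] q6 [-0.62 -0.11 -0.06 -0.   -1.62 -0.81] F [ 0.6 -0.6  0.2] w 0.0853 g 0.0
shift [-10.58   6.15   0.  ] turn [ 0.01 -0.   -0.02]
```

```bash
python3 -m crank '[[-1.4,0.82,0,0,0,0,1],[-2.8,1.64,0,0,0,0,1],[-4.2,2.46,0,0,0,0,1],[-5.6,3.28,0,0,0,0,1],[-7,4.1,0,0,0,0,1]]' && python3 -m crank '[[-1.2,0.7,0,0,0,0,1],[-2.2,1.3,0,0,0,0,1],[-3,1.75,0,0,0,0,1],[-3.4,1.97,0,0,0,0,1],[-3.58,2.05,0,0,0,0,1]]' >/dev/null; python3 go.py .539 -.2675 .147 8
python3 - <<'E'
from h import *
p,d=arm.snapshot("scene"); cv2.imwrite("pics/s2.png",cv2.resize(p[150:330,180:370],None,fx=3,fy=3))
E
```

```text
clock: 0.93
position: [0.4573, -0.3302, 0.2501]
tool_rot: [-0.0, -0.07, 0.998, 0.0]
wrist_force: [-0.1, -0.8, -0.1]
width: 0.0857
grasp_force: 0.0
t 1.35 pos [ 0.5386 -0.2675  0.2492] q6 [-0.13  0.05  0.09 -0.   -1.62 -1.3 ] F [-1.  -0.5 -0.8] w 0.0854 g 0.0
shift [-0.02 -0.    4.09] turn [ 0.01 -0.02  0.02]
```

View pics/s2.png

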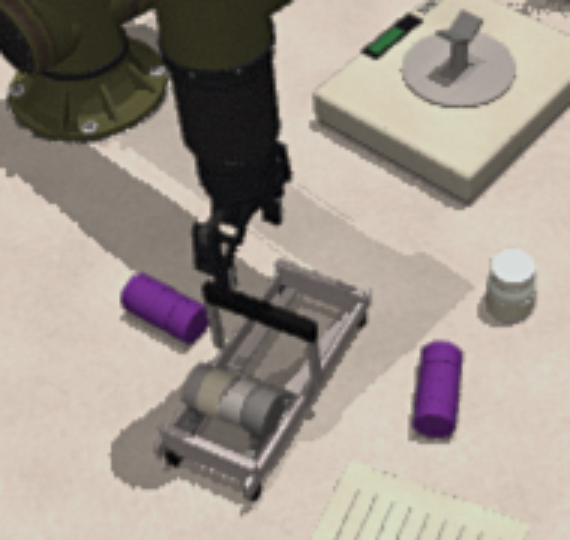

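The gripper stands above the bar, with its fingers straddling it along y. Next I descend and close.

```bash
python3 -m crank '[[0,0,0.6,0,0,0,1],[0,0,1.3,0,0,0,1],[0,0,2,0,0,0,1],[0,0,2.6,0,0,0,1],[0,0,3.1,0,0,0,1]]' && python3 -m crank '[[0,0,0.4,0,0,0,1],[0,0,0.7,0,0,0,1],[0,0,0.9,0,0,0,1],[0,0,0.98,0,0,0,1],[0,0,0.98,0,0,0,1]]'  && python3 go.py .539 -.2675 .147 8 && python3 -m crank '[[0,0,0,0,0,0,0.6],[0,0,0,0,0,0,0.4],[0,0,0,0,0,0,0.25],[0,0,0,0,0,0,0.1],[0,0,0,0,0,0,0]]' 120 && python3 -m crank '[[0,0,0,0,0,0,0],[0,0,0,0,0,0,0],[0,0,0,0,0,0,0],[0,0,0,0,0,0,0],[0,0,0,0,0,0,0]]'; python3 go.py .539 -.2675 .147 8
```

```text
clock: 1.82
position: [0.5364, -0.2697, 0.1716]
tool_rot: [-0.0, -0.069, 0.998, 0.0]
wrist_force: [0.4, -0.4, 0.2]
width: 0.0853
grasp_force: 0.0
clock: 2.23
position: [0.5376, -0.2689, 0.1483]
tool_rot: [-0.0, -0.07, 0.998, -0.0]
wrist_force: [-0.5, -0.3, 0.5]
width: 0.0855
grasp_force: 0.0
t 2.23 pos [ 0.5376 -0.2689  0.1483] q6 [-0.13  0.06 -0.08  0.   -1.43 -1.3 ] F [-0.5 -0.3  0.5] w 0.0855 g 0.0
shift [-0.06  0.05  0.05] turn [-0. -0. -0.]
clock: 2.65
position: [0.5377, -0.2688, 0.1485]
tool_rot: [0.0, -0.07, 0.998, -0.0]
wrist_force: [0.4, 0.2, 0.9]
width: 0.0256
grasp_force: 0.0
clock: 3.07
position: [0.5377, -0.2687, 0.1487]
tool_rot: [0.0, -0.07, 0.998, 0.0]
wrist_force: [-1.7, 3.5, 3.4]
width: 0.012
grasp_force: 117.3
t 3.07 pos [ 0.5377 -0.2687  0.1487] q6 [-0.13  0.05 -0.08 -0.   -1.43 -1.3 ] F [-1.7  3.5  3.4] w 0.012 g 117.3
shift [-0.06  0.04  0.07] turn [ 0.  0. -0.]
```

```bash
python3 -m crank '[[0,0,-0.2,0,0,0,0],[0,0,-0.6,0,0,0,0],[0,0,-1.2,0,0,0,0],[0,0,-1.9,0,0,0,0],[0,0,-2.6,0,0,0,0]]' && python3 -m crank '[[0,0,-0.7,0,0,0,0],[0,0,-1.4,0,0,0,0],[0,0,-2.1,0,0,0,0],[0,0,-2.8,0,0,0,0],[0,0,-3.5,0,0,0,0]]' >/dev/null && python3 -m crank '[[0,0,-0.6,0,0,0,0],[0,0,-1.1,0,0,0,0],[0,0,-1.4,0,0,0,0],[0,0,-1.5,0,0,0,0],[0,0,-1.5,0,0,0,0]]'; python3 go.py .4613 .2653 .339 8
python3 - <<'E'
from h import *
p,d=arm.snapshot("scene"); cv2.imwrite("pics/s3.png",cv2.resize(p[100:330,180:430],None,fx=2.4,fy=2.4))
E
```

```text
clock: 3.48
position: [0.5368, -0.2684, 0.2116]
tool_rot: [-0.002, -0.069, 0.998, 0.001]
wrist_force: [0.6, -0.6, -9.5]
width: 0.0123
grasp_force: 117.4
clock: 4.32
position: [0.5377, -0.2687, 0.3376]
tool_rot: [-0.0, -0.07, 0.998, 0.0]
wrist_force: [-1.4, -0.4, -10.2]
width: 0.0121
grasp_force: 117.4
t 4.32 pos [ 0.5377 -0.2687  0.3376] q6 [-0.13  0.07  0.28 -0.   -1.78 -1.3 ] F [ -1.4  -0.4 -10.2] w 0.0121 g 117.4
shift [ 0.06 21.58 -0.03] turn [ 0.01 -0.01 -0.  ]
```

View pics/s3.png

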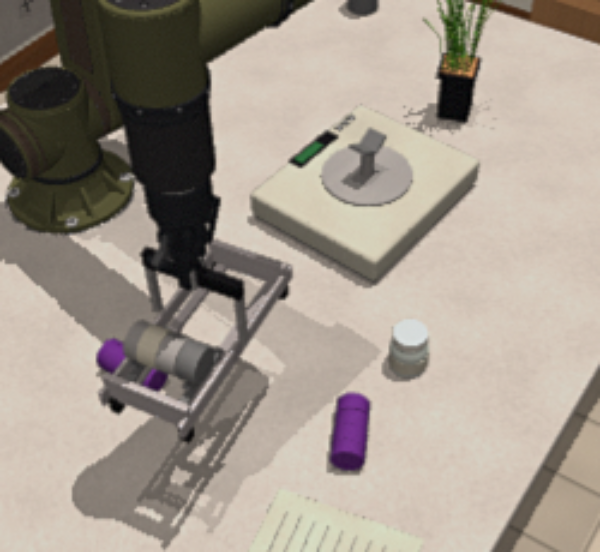

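The carrier hangs level from the gripper and the canister is still at the −y stop. Next I carry it over the balance.

```bash
exec 2>&1
python3 -m crank '[[0,0.15,0,0,0,0,0],[0,0.45,0,0,0,0,0],[0,0.9,0,0,0,0,0],[0,1.5,0,0,0,0,0],[0,2.3,0,0,0,0,0]]' >/dev/null
python3 -m crank '[[0,0.85,0,0,0,0,0],[0,1.7,0,0,0,0,0],[0,2.55,0,0,0,0,0],[0,3.4,0,0,0,0,0],[0,4.25,0,0,0,0,0]]'
python3 -m crank '[[0,0.85,0,0,0,0,0],[0,1.7,0,0,0,0,0],[0,2.55,0,0,0,0,0],[0,3.4,0,0,0,0,0],[0,4.25,0,0,0,0,0]]' >/dev/null
python3 -m crank '[[0,0.85,0,0,0,0,0],[0,1.7,0,0,0,0,0],[0,2.55,0,0,0,0,0],[0,3.4,0,0,0,0,0],[0,4.2,0,0,0,0,0]]'
python3 go.py .4613 .2653 .339 -4.7
```

```text
clock: 5.2
position: [0.5142, -0.1047, 0.3383]
tool_rot: [0.0, -0.07, 0.998, 0.0]
wrist_force: [0.7, 1.0, -9.0]
width: 0.0124
grasp_force: 117.3
clock: 6.03
position: [0.4845, 0.1044, 0.3384]
tool_rot: [0.0, -0.07, 0.998, 0.001]
wrist_force: [0.4, -0.2, -9.3]
width: 0.0125
grasp_force: 117.3
t 6.03 pos [0.4845 0.1044 0.3384] q6 [ 0.62 -0.21  0.01 -0.   -1.79 -2.05] F [ 0.4 -0.2 -9.3] w 0.0125 g 117.3
shift [ 0.02  6.5  -0.01] turn [0.01 0.01 2.55]
```

```bash
exec 2>&1
python3 -m crank '[[0,0.8,0,0,0,0.1,0],[0,1.54,0,0,0,0.3,0],[0,2.22,0,0,0,0.5,0],[0,2.84,0,0,0,0.7,0],[0,3.4,0,0,0,0.9,0]]' >/dev/null
python3 go.py .4613 .2653 .339 -4.7
```

```text
t 6.45 pos [0.4727 0.1884 0.3384] q6 [ 0.78 -0.17  0.04 -0.   -1.79 -2.28] F [  0.4  -0.1 -10.8] w 0.0122 g 117.3
shift [ 0.27  3.1  -0.02] turn [0.01 0.   1.64]
```

```bash
exec 2>&1
python3 -m crank '[[0.05,0.5,0,0,0,0.2,0],[0.1,0.95,0,0,0,0.5,0],[0.15,1.35,0,0,0,0.8,0],[0.2,1.7,0,0,0,1.1,0],[0.25,2,0,0,0,1.4,0]]' >/dev/null
python3 go.py .4613 .2653 .339 -4.7
```

```text
t 6.87 pos [0.4634 0.2375 0.3383] q6 [ 0.86 -0.14  0.07 -0.   -1.78 -2.49] F [-0.3  0.  -9.6] w 0.0121 g 117.4
shift [ 0.15  1.1  -0.02] turn [0.01 0.   0.24]
```

```bash
exec 2>&1
python3 -m crank '[[0.04,0.28,0,0,0,0.06,0],[0.08,0.53,0,0,0,0.12,0],[0.11,0.75,0,0,0,0.18,0],[0.13,0.93,0,0,0,0.22,0],[0.15,1.07,0,0,0,0.24,0]]' >/dev/null
python3 -m crank '[[0,0.03,0,0,0,0,0],[0,0.03,0,0,0,0,0],[0,0.03,0,0,0,0,0],[0,0.03,0,0,0,0,0],[0,0.03,0,0,0,0,0]]' >/dev/null
python3 go.py .4613 .2653 .339 -4.7
cat > meas.py <<'E'
from h import *
from scipy.spatial.transform import Rotation as R
from scipy.optimize import least_squares
def carrier(s):
    q=s["tool_rot"]; M=R.from_quat([q[1],q[2],q[3],q[0]]).as_matrix()
    C=M@np.diag([-1,1,-1]); return s["position"]-C[:,2]*.1487, C
def tilt(s): return float(np.arcsin(carrier(s)[1][2,1]))
def local(n,d,s):
    o,C=carrier(s); return (cloud(n,d)-o)@C
def canister(p,d,s,n="scene"):
    L=local(n,d,s); x,y,z=L[...,0],L[...,1],L[...,2]
    k=(abs(x)<.047)&(z>.072)&(z<.112)&(abs(y)<.103)&(p.max(2)>45)
    q=L[k]
    if len(q)<25: return np.nan,np.nan,len(q),np.nan
    f=lambda a:np.hypot(q[:,1]-a[0],q[:,2]-a[1])-.025
    r=least_squares(f,[np.median(q[:,1]),.077],loss="soft_l1",f_scale=.0015)
    return r.x[0],r.x[1],len(q),np.median(abs(r.fun))
E
python3 - <<'E'
from meas import *
for i in range(2):
  for n in("scene","top"):
    s=arm.get_state();p,d=arm.snapshot(n); cv2.imwrite(f"pics/{n}4.png",p); np.savez(f"{n}4.npz",p=p,d=d)
    print(n,np.round(canister(p,d,s,n),4),"tilt",tilt(s))
    L=local(n,d,s); z=L[...,2]
    for a,b,nm in((-.15,-.1,"-stop"),(.1,.15,"+stop")):
        k=(abs(L[...,0])<.045)&(abs(z-.065)<.004)&(L[...,1]>a)&(L[...,1]<b); print(nm,k.sum(),np.percentile(L[k][:,1],[5,95]).round(4) if k.sum()>3 else "")
E
```

```text
t 7.7 pos [0.4626 0.2637 0.3384] q6 [ 0.9  -0.11  0.1  -0.   -1.78 -2.55] F [-0.   0.4 -9.4] w 0.0121 g 117.5
shift [ 0.06  0.06 -0.02] turn [ 0.    0.   -0.01]
scene [-7.00e-02  7.50e-02  2.64e+02  1.50e-03] tilt 0.0001025056046122544
-stop 51 [-0.1322 -0.1203]
+stop 37 [0.1158 0.1301]
top [-6.73e-02  7.56e-02  4.72e+02  1.10e-03] tilt 0.0001895522120765604
-stop 84 [-0.1273 -0.1183]
+stop 2 
scene [-7.01e-02  7.48e-02  2.70e+02  1.60e-03] tilt 0.00015585906825241837
-stop 52 [-0.1324 -0.1202]
+stop 33 [0.1166 0.1296]
top [-6.75e-02  7.58e-02  4.71e+02  1.10e-03] tilt 0.00013736499824419166
-stop 88 [-0.1275 -0.1181]
+stop 1
```

```bash
cat > ctl.py <<'E'
# usage: ctl.py [init] | ctl.py r1..r5 (the typed x-turns, units of 5 deg): updates estimate, suggests the next x-turns
import sys,json
from meas import *
from scipy.optimize import lsq_linear
G,Rr,H,DT,N=9.81,2.04,.083,1/12,7
U=np.radians(5)
def prop(s,p0,p1,T,n=10,clamp=True):
    z,v,b=s
    for i in range(n):
        p=p0+(p1-p0)*(i+.5)/n; dt=T/n
        a=G*((z-H*p)/Rr-p-b); z+=v*dt+a*dt*dt/2; v+=a*dt
        pe=p0+(p1-p0)*(i+1)/n
        if clamp and z-H*pe<-.069: z=-.069+H*pe; v=max(v,H*(p1-p0)/T)
    return np.array([z,v,b])
A=lambda T:np.array([prop(e,0,0,T,clamp=False) for e in np.eye(3)]).T
def plan(s,pc):
    def roll(u,s):
        out=[];p=pc;s=prop(s,pc,pc,.0,1,False)
        for k in range(N):
            for j in range(5):
                q=u[5*k+j]; s=prop(s,p,q,DT,4,False)
                w=1+k; out+=[w*(s[0]-H*q)/.01,w*.5*(s[1])/.02,(q+s[2])/.04*(1+k*.5),(q-p)/.006]; p=q
            s=prop(s,p,p,.05,2,False)
        out+=[20*s[0]/.01,20*s[1]/.02]
        return np.array(out)
    n=5*N;f0=roll(np.zeros(n),s); J=np.array([roll(e*.01,s)-f0 for e in np.eye(n)]).T/.01
    u=lsq_linear(J,-f0,(-.11,.11)).x
    t=s;p=pc;tr=[]
    for j in range(10):
        t=prop(t,p,u[j],DT,4,False);p=u[j];tr.append((t[0]-H*p)*1e3)
    print("next rx:",(-(u[:5]-pc)/U).round(2),"pred y mm",np.round(tr,0))
a=sys.argv[1:]
if a[0]=="init": s=np.array([-.069,0,0]);P=np.diag([1e-8,1e-8,.004**2]);pc=0.
else:
    m=json.load(open("st.json"));s,P,pc=np.array(m["s"]),np.array(m["P"]),m["pc"];p=pc
    for r in map(float,a):
        q=pc-r*U; s=prop(s,p,q,DT);p=q;F=A(DT);P=F@P@F.T+np.diag([.0002**2,.0025**2,.0004**2])
    pc=p
    st=arm.get_state();im,d=arm.snapshot("scene");y,zc,n,res=canister(im,d,st);y+=.001;np.savez("last.npz",p=im,d=d)
    h=np.array([1,0,0.]);inn=y-(s[0]-H*tilt(st))
    if np.isfinite(y) and n>60:
        K=P@h/(h@P@h+.0006**2); s=s+K*inn;P=P-np.outer(K,h@P)
    print(f"t {st['clock']:.2f} y {y*1e3:.1f} zc {zc*1e3:.1f} n {n} res {res*1e3:.1f} innov {inn*1e3:.1f} | est y {(s[0]-H*pc)*1e3:.1f} v {s[1]*1e3:.0f} b {s[2]*1e3:.1f}mrad | tilt cmd {pc*1e3:.1f} meas {tilt(st)*1e3:.1f} pos {st['position'].round(4)}")
    s=prop(s,pc,pc,.05);F=A(.05);P=F@P@F.T+np.diag([1e-9,1e-6,1e-8])
json.dump(dict(s=s.tolist(),P=P.tolist(),pc=pc),open("st.json","w"))
plan(s,pc)
E
python3 ctl.py init
```

```text
next rx: [0.72 0.95 0.86 0.6  0.27] pred y mm [-64. -61. -57. -52. -45. -37. -30. -24. -19. -16.]
```

```bash
exec 2>&1
python3 -m crank '[[0,0,0,0.5,0,0,0],[0,0,0,0.9,0,0,0],[0,0,0,0.9,0,0,0],[0,0,0,0.6,0,0,0],[0,0,0,0.3,0,0,0]]' >/dev/null
python3 ctl.py 0.5 0.9 0.9 0.6 0.3
```

```text
t 8.32 y -57.9 zc 75.6 n 262 res 1.8 innov -6.6 | est y -57.5 v 63 b 6.3mrad | tilt cmd -26.2 meas -23.7 pos [0.4624 0.2645 0.3377]
next rx: [ 0.19  0.19  0.09 -0.06 -0.22] pred y mm [-48. -43. -37. -31. -25. -20. -15. -11.  -8.  -6.]
```

```bash
exec 2>&1
python3 -m crank '[[0,0,0,0.2,0,0,0],[0,0,0,0.2,0,0,0],[0,0,0,0.1,0,0,0],[0,0,0,-0.05,0,0,0],[0,0,0,-0.2,0,0,0]]' >/dev/null
python3 ctl.py 0.2 0.2 0.1 -0.05 -0.2
```

```text
t 8.78 y -23.8 zc 76.1 n 259 res 1.8 innov 0.4 | est y -23.7 v 87 b 6.2mrad | tilt cmd -8.7 meas -7.8 pos [0.4624 0.264  0.3381]
next rx: [-0.14 -0.21 -0.22 -0.21 -0.17] pred y mm [-14.  -9.  -5.  -2.   0.   1.   2.   2.   3.   3.]
```

```bash
exec 2>&1
python3 -m crank '[[0,0,0,-0.15,0,0,0],[0,0,0,-0.22,0,0,0],[0,0,0,-0.22,0,0,0],[0,0,0,-0.2,0,0,0],[0,0,0,-0.17,0,0,0]]' >/dev/null
python3 ctl.py -0.15 -0.22 -0.22 -0.2 -0.17
```

```text
t 9.25 y 5.2 zc 76.5 n 251 res 1.8 innov 5.3 | est y 5.1 v 32 b 5.0mrad | tilt cmd 6.1 meas 5.8 pos [0.4625 0.2638 0.3383]
next rx: [-0.09 -0.11 -0.07 -0.01  0.06] pred y mm [8. 9. 9. 9. 8. 6. 5. 4. 3. 3.]
```

```bash
exec 2>&1
python3 -m crank '[[0,0,0,-0.12,0,0,0],[0,0,0,-0.15,0,0,0],[0,0,0,-0.12,0,0,0],[0,0,0,-0.05,0,0,0],[0,0,0,0.03,0,0,0]]' >/dev/null
python3 ctl.py -0.12 -0.15 -0.12 -0.05 0.03
```

```text
t 9.72 y 12.1 zc 76.6 n 251 res 1.8 innov 7.2 | est y 12.0 v -10 b 3.5mrad | tilt cmd 3.5 meas 3.0 pos [0.4625 0.2638 0.3384]
next rx: [-0.03 -0.02  0.01  0.05  0.08] pred y mm [10.  9.  8.  7.  5.  4.  3.  2.  2.  1.]
```

```bash
cat > fit.py <<'E'
import sys;sys.argv=["x","none"]
import numpy as np
from scipy.optimize import least_squares
G,Rr,DT=9.81,2.04,1/12;U=np.radians(5)
rows=[[.2,.2,.1,-.05,-.2],[-.15,-.22,-.22,-.2,-.17],[-.12,-.15,-.12,-.05,.03]]
Y=np.array([-57.9,-23.8,5.2,12.1])/1e3
def run(s,b,fr,H,lag):
    ts=[0,.05];ps=[-.0262,-.0262]
    for r in rows:
        pc=ps[-1]
        for x in r: ts.append(ts[-1]+DT);ps.append(pc-x*U)
        ts.append(ts[-1]+.05);ps.append(ps[-1])
    z=s[0]+H*ps[0];v=s[1];out=[s[0]];dt=.002;t=0;k=0;T=DT*5+.05
    for i in range(int(round(3*T/dt))):
        p=np.interp(t-lag,ts,ps);dp=(p-np.interp(t-lag-dt,ts,ps))/dt
        v+=dt*(G*((z-H*p)/Rr-p-b)-fr*np.tanh((v-H*dp)/.003));z+=v*dt;t+=dt
        for m in(1,2,3):
            if abs(t-m*T)<dt/2: out.append(z-H*np.interp(t-lag,ts,ps))
    return np.array(out[:4]),v
for H in(.083,.11):
  for lag in(0,.03):
    for fr in(0,.02,.04):
      r=least_squares(lambda a:(run(a[:2],a[2],fr,H,lag)[0]-Y)*1e3,[-.058,.06,0]); print(H,lag,fr,"res",r.fun.round(1),"v0,b",(r.x[1:]*1e3).round(1),"v end",round(run(r.x[:2],r.x[2],fr,H,lag)[1]*1e3,1))
E
python3 fit.py
```

```text
0.083 0 0 res [ 0.1 -0.5  0.5 -0.1] v0,b [56.2  3.2] v end -10.2
0.083 0 0.02 res [ 0.1 -0.5  0.5 -0.1] v0,b [56.4  1.2] v end -8.0
0.083 0 0.04 res [ 0.1 -0.5  0.5 -0.1] v0,b [56.5 -0.8] v end -6.6
0.083 0.03 0 res [ 0.2 -0.9  0.9 -0.2] v0,b [59.4  4.5] v end -15.8
0.083 0.03 0.02 res [ 0.2 -0.8  0.8 -0.2] v0,b [59.7  2.6] v end -12.2
0.083 0.03 0.04 res [ 0.2 -0.7  0.8 -0.2] v0,b [60.   0.6] v end -9.2
0.11 0 0 res [ 0.1 -0.5  0.5 -0.1] v0,b [57.1  3.3] v end -10.8
0.11 0 0.02 res [ 0.1 -0.5  0.5 -0.1] v0,b [57.2  1.3] v end -9.3
0.11 0 0.04 res [ 0.1 -0.5  0.5 -0.1] v0,b [57.3 -0.8] v end -8.4
0.11 0.03 0 res [ 0.2 -0.8  0.8 -0.2] v0,b [60.2  4.6] v end -16.0
0.11 0.03 0.02 res [ 0.2 -0.7  0.8 -0.2] v0,b [60.4  2.6] v end -13.1
0.11 0.03 0.04 res [ 0.2 -0.7  0.8 -0.2] v0,b [60.6  0.6] v end -10.8
```

```bash
exec 2>&1
python3 -m crank '[[0,0,0,-0.03,0,0,0],[0,0,0,-0.03,0,0,0],[0,0,0,0.01,0,0,0],[0,0,0,0.05,0,0,0],[0,0,0,0.07,0,0,0]]' >/dev/null
python3 ctl.py -0.03 -0.03 0.01 0.05 0.07
```

```text
t 10.18 y 12.3 zc 76.6 n 252 res 1.8 innov 7.5 | est y 12.1 v 4 b 1.9mrad | tilt cmd -2.6 meas -2.9 pos [0.4625 0.2639 0.3383]
next rx: [-0.16 -0.22 -0.2  -0.15 -0.08] pred y mm [12. 12. 11. 10.  9.  8.  6.  5.  4.  4.]
```

```bash
exec 2>&1
python3 -m crank '[[0,0,0,-0.17,0,0,0],[0,0,0,-0.23,0,0,0],[0,0,0,-0.2,0,0,0],[0,0,0,-0.15,0,0,0],[0,0,0,-0.1,0,0,0]]' >/dev/null
python3 ctl.py -0.17 -0.23 -0.2 -0.15 -0.1
```

```text
t 10.65 y 14.0 zc 76.3 n 242 res 1.7 innov 5.5 | est y 13.9 v -8 b 0.8mrad | tilt cmd 6.1 meas 5.9 pos [0.4625 0.2638 0.3385]
next rx: [-0.06 -0.06 -0.03  0.02  0.07] pred y mm [12. 11. 10.  9.  7.  6.  4.  3.  2.  2.]
```

```bash
sed -i 's/^rows=.*/rows=[[-.15,-.22,-.22,-.2,-.17],[-.12,-.15,-.12,-.05,.03],[-.03,-.03,.01,.05,.07],[-.17,-.23,-.2,-.15,-.1]]/; s/^Y=.*/Y=np.array([-23.8,5.2,12.1,12.3,14.0])\/1e3/; s/ps=\[-.0262,-.0262\]/ps=[-.0087,-.0087]/; s/range(int(round(3\*T/range(int(round(4*T/; s/in(1,2,3)/in(1,2,3,4)/; s/out\[:4\]/out[:5]/; s/-.058,.06,0\]/-.024,.08,0]/' fit.py; python3 fit.py
```

```text
0.083 0 0 res [ 0.3 -0.9  0.2  0.7 -0.2] v0,b [83.   0.8] v end -9.3
0.083 0 0.02 res [ 0.1 -0.4 -0.   0.5 -0.3] v0,b [86.2 -0.4] v end -6.5
0.083 0 0.04 res [ 0.   0.  -0.3  0.5 -0.2] v0,b [89.  -1.6] v end -4.6
0.083 0.03 0 res [ 0.3 -1.2  0.5  0.6 -0.2] v0,b [78.9  0.8] v end -9.9
0.083 0.03 0.02 res [ 0.2 -0.6  0.3  0.4 -0.2] v0,b [82.4 -0.3] v end -7.3
0.083 0.03 0.04 res [ 0.1 -0.2 -0.1  0.4 -0.2] v0,b [85.4 -1.4] v end -5.5
0.11 0 0 res [ 0.3 -1.1  0.2  0.8 -0.3] v0,b [83.5  0.7] v end -9.3
0.11 0 0.02 res [ 0.2 -0.5 -0.   0.6 -0.3] v0,b [86.8 -0.4] v end -7.0
0.11 0 0.04 res [ 0.  -0.1 -0.3  0.5 -0.2] v0,b [89.6 -1.7] v end -5.7
0.11 0.03 0 res [ 0.4 -1.3  0.5  0.7 -0.3] v0,b [79.5  0.8] v end -9.9
0.11 0.03 0.02 res [ 0.2 -0.8  0.3  0.5 -0.2] v0,b [82.8 -0.3] v end -7.6
0.11 0.03 0.04 res [ 0.1 -0.3 -0.   0.4 -0.2] v0,b [85.8 -1.5] v end -6.4
```

```bash
exec 2>&1
python3 - <<'E'
import json
t=open("ctl.py").read()
t=t.replace("        pe=p0+","        if clamp and T>0: v-=dt*.03*np.tanh((v-H*(p1-p0)/T)/.003)\n        pe=p0+").replace(".0025**2,.0004**2",".002**2,.0004**2")
t=t.replace('elif','elif').replace('if a[0]=="init"','if a[0]=="plan": m=json.load(open("st.json"));s,P,pc=np.array(m["s"]),np.array(m["P"]),m["pc"]\nelif a[0]=="init"')
open("ctl.py","w").write(t)
m=json.load(open("st.json")); m["s"]=[.0136+.083*m["pc"],-.007,-.001]; m["P"]=[[4e-7,0,0],[0,3e-5,0],[0,0,1.5e-6]]
json.dump(m,open("st.json","w"))
E
python3 ctl.py plan
```

```text
next rx: [-0.08 -0.09 -0.06 -0.01  0.04] pred y mm [12. 11. 10.  9.  7.  6.  5.  4.  3.  2.]
```

```bash
exec 2>&1
python3 -m crank '[[0,0,0,-0.1,0,0,0],[0,0,0,-0.12,0,0,0],[0,0,0,-0.08,0,0,0],[0,0,0,-0.02,0,0,0],[0,0,0,0.04,0,0,0]]' >/dev/null
python3 ctl.py -0.1 -0.12 -0.08 -0.02 0.04
```

```text
t 11.12 y 7.9 zc 76.5 n 253 res 1.7 innov -0.7 | est y 7.9 v -17 b -0.9mrad | tilt cmd 2.6 meas 2.2 pos [0.4625 0.2639 0.3384]
next rx: [-0.    0.    0.01  0.02  0.03] pred y mm [6. 5. 4. 3. 2. 2. 1. 1. 0. 0.]
```

```bash
exec 2>&1
python3 -m crank '[[0,0,0,0,0,0,0],[0,0,0,0,0,0,0],[0,0,0,0.01,0,0,0],[0,0,0,0.02,0,0,0],[0,0,0,0.03,0,0,0]]' >/dev/null
python3 ctl.py 0 0 0.01 0.02 0.03
```

```text
t 11.58 y 0.6 zc 76.6 n 254 res 1.8 innov -4.1 | est y 0.7 v -13 b 0.1mrad | tilt cmd 0.0 meas 0.2 pos [0.4625 0.2639 0.3384]
next rx: [0.04 0.06 0.06 0.05 0.03] pred y mm [-0. -1. -1. -2. -2. -1. -1. -1. -1. -1.]
```

```bash
exec 2>&1
python3 -m crank '[[0,0,0,0.05,0,0,0],[0,0,0,0.07,0,0,0],[0,0,0,0.07,0,0,0],[0,0,0,0.06,0,0,0],[0,0,0,0.04,0,0,0]]' >/dev/null
python3 ctl.py 0.05 0.07 0.07 0.06 0.04
```

```text
t 12.05 y -1.2 zc 76.7 n 253 res 1.6 innov -1.3 | est y -1.2 v 2 b 0.4mrad | tilt cmd -3.5 meas -3.4 pos [0.4624 0.264  0.3383]
next rx: [-0.02 -0.03 -0.04 -0.05 -0.05] pred y mm [-1. -1. -1. -0. -0. -0.  0.  0.  0.  0.]
```

Nicely centred. I'll keep holding, watching the estimate.

```bash
exec 2>&1
python3 -m crank '[[0,0,0,-0.02,0,0,0],[0,0,0,-0.03,0,0,0],[0,0,0,-0.04,0,0,0],[0,0,0,-0.05,0,0,0],[0,0,0,-0.05,0,0,0]]' >/dev/null
python3 ctl.py -0.02 -0.03 -0.04 -0.05 -0.05
```

```text
t 12.52 y 1.0 zc 76.4 n 252 res 1.7 innov 1.8 | est y 1.0 v 5 b 0.0mrad | tilt cmd 0.9 meas 1.1 pos [0.4625 0.2639 0.3384]
next rx: [-0.02 -0.02 -0.02 -0.01 -0.  ] pred y mm [1. 1. 1. 1. 1. 1. 1. 1. 1. 0.]
```

```bash
exec 2>&1
python3 -m crank '[[0,0,0,-0.02,0,0,0],[0,0,0,-0.02,0,0,0],[0,0,0,-0.02,0,0,0],[0,0,0,-0.01,0,0,0],[0,0,0,0,0,0,0]]' >/dev/null
python3 ctl.py -0.02 -0.02 -0.02 -0.01 0
```

```text
t 12.98 y 1.4 zc 76.4 n 254 res 2.0 innov 0.3 | est y 1.4 v -1 b -0.1mrad | tilt cmd 0.9 meas 0.9 pos [0.4625 0.2639 0.3383]
next rx: [-0.01 -0.01 -0.    0.    0.01] pred y mm [1. 1. 1. 1. 1. 1. 0. 0. 0. 0.]
```

```bash
exec 2>&1
python3 -m crank '[[0,0,0,0,0,0,0],[0,0,0,0,0,0,0],[0,0,0,0,0,0,0],[0,0,0,0,0,0,0],[0,0,0,0,0,0,0]]' >/dev/null
python3 ctl.py 0 0 0 0 0
```

```text
t 13.45 y 1.5 zc 76.4 n 253 res 1.5 innov 0.3 | est y 1.5 v 1 b -0.1mrad | tilt cmd 0.9 meas 1.0 pos [0.4625 0.2639 0.3384]
next rx: [-0.01 -0.02 -0.01 -0.    0.  ] pred y mm [2. 1. 1. 1. 1. 1. 1. 1. 0. 0.]
```

Held still by the small friction. I'll hold on past 5 s, correcting the TCP by about 1.5 mm towards the saddle.

```bash
exec 2>&1
python3 -m crank '[[0,0,0,0,0,0,0],[0,0,0,0,0,0,0],[0,0,0,0,0,0,0],[0,0,0,0,0,0,0],[0,0,0,0,0,0,0]]' >/dev/null
python3 ctl.py 0 0 0 0 0
python3 -m crank '[[0,0,0,0,0,0,0],[0,0,0,0,0,0,0],[0,0,0,0,0,0,0],[0,0,0,0,0,0,0],[0,0,0,0,0,0,0]]' >/dev/null
python3 ctl.py 0 0 0 0 0; python3 go.py .4613 .2653 .21 -4.7
```

```text
t 13.92 y 1.3 zc 77.0 n 249 res 1.7 innov -0.3 | est y 1.3 v -1 b -0.1mrad | tilt cmd 0.9 meas 1.0 pos [0.4625 0.2639 0.3383]
next rx: [-0.01 -0.   -0.    0.    0.01] pred y mm [1. 1. 1. 1. 1. 1. 0. 0. 0. 0.]
t 14.38 y 1.4 zc 77.1 n 252 res 1.7 innov 0.3 | est y 1.4 v 1 b -0.1mrad | tilt cmd 0.9 meas 1.0 pos [0.4625 0.2639 0.3383]
next rx: [-0.01 -0.01 -0.01 -0.    0.  ] pred y mm [1. 1. 1. 1. 1. 1. 1. 0. 0. 0.]
t 14.43 pos [0.4625 0.2639 0.3383] q6 [ 0.9  -0.11  0.1  -0.   -1.78 -2.55] F [  0.5  -1.3 -10.4] w 0.0122 g 118.0
shift [0.05 0.05 5.13] turn [ 0.01 -0.   -0.  ]
```

```bash
exec 2>&1
python3 -m crank '[[0.01,0.01,0.15,0,0,0,0],[0.02,0.02,0.45,0,0,0,0],[0.03,0.03,0.85,0,0,0,0],[0.04,0.04,1.25,0,0,0,0],[0.05,0.05,1.5,0,0,0,0]]' >/dev/null
python3 ctl.py 0 0 0 0 0; python3 go.py .4613 .2653 .2087 -4.7
```

```text
t 14.85 y 0.1 zc 76.5 n 241 res 1.6 innov -1.5 | est y 0.0 v -5 b 0.2mrad | tilt cmd 0.9 meas -0.8 pos [0.4608 0.2652 0.2982]
next rx: [0.03 0.04 0.04 0.03 0.03] pred y mm [-0. -1. -1. -1. -1. -1. -1. -1. -0. -0.]
t 14.9 pos [0.4605 0.2652 0.2972] q6 [ 0.9  -0.13  0.01 -0.   -1.71 -2.55] F [ -0.4   0.4 -12.6] w 0.0118 g 117.6
shift [-0.04  0.01  3.54] turn [-0.02 -0.04 -0.  ]
```

```bash
exec 2>&1
python3 -m crank '[[0,0,0.3,0.03,0,0,0],[0,0,0.75,0.04,0,0,0],[0,0,1.25,0.04,0,0,0],[0,0,1.75,0.03,0,0,0],[0,0,2.1,0.03,0,0,0]]' >/dev/null
python3 ctl.py 0.03 0.04 0.04 0.03 0.03; python3 go.py .4613 .2653 .2087 -4.7
```

```text
t 15.32 y 1.9 zc 76.7 n 240 res 2.0 innov 2.0 | est y 1.8 v 8 b -0.2mrad | tilt cmd -1.7 meas -2.7 pos [0.4609 0.2652 0.2462]
next rx: [-0.07 -0.1  -0.1  -0.08 -0.06] pred y mm [2. 3. 3. 3. 3. 2. 2. 2. 1. 1.]
t 15.37 pos [0.4605 0.2651 0.2445] q6 [ 0.9  -0.14 -0.1  -0.   -1.62 -2.55] F [ -1.5   0.8 -13.1] w 0.012 g 117.7
shift [-0.04  0.02  1.43] turn [-0.05 -0.04 -0.  ]
```

```bash
exec 2>&1
python3 -m crank '[[0,0,0.25,-0.07,0,0,0],[0,0,0.5,-0.1,0,0,0],[0,0,0.75,-0.1,0,0,0],[0,0,0.92,-0.08,0,0,0],[0,0,1.05,-0.05,0,0,0]]' >/dev/null
python3 ctl.py -0.07 -0.1 -0.1 -0.08 -0.05; python3 go.py .4613 .2653 .2087 -4.7
```

```text
t 15.78 y 0.7 zc 79.4 n 245 res 1.9 innov -1.4 | est y 0.7 v -9 b 0.1mrad | tilt cmd 2.6 meas 2.8 pos [0.4615 0.2653 0.2221]
next rx: [0.05 0.08 0.08 0.07 0.06] pred y mm [-0. -1. -1. -1. -1. -1. -1. -1. -1. -1.]
t 15.83 pos [0.4614 0.2653 0.2217] q6 [ 0.9  -0.14 -0.14 -0.   -1.57 -2.55] F [-0.3  0.3 -7.8] w 0.0122 g 118.4
shift [ 0.   -0.    0.52] turn [ 0.03  0.   -0.  ]
```

The saddle is taking the canister: it has risen 3 mm relative to the carrier, and the wrist load has dropped to 7.8 N. Next I level and set down.

```bash
exec 2>&1
python3 -m crank '[[0,0,0.1,0.03,0,0,0],[0,0,0.2,0.03,0,0,0],[0,0,0.3,0.03,0,0,0],[0,0,0.38,0.03,0,0,0],[0,0,0.42,0.03,0,0,0]]' >/dev/null
python3 -m crank '[[0,0,0.03,0,0,0,0],[0,0,0.06,0,0,0,0],[0,0,0.08,0,0,0,0],[0,0,0.1,0,0,0,0],[0,0,0.1,0,0,0,0]]'
python3 ctl.py 0 0 0 0 0; python3 go.py .4613 .2653 .2087 -4.7
```

```text
clock: 16.67
position: [0.4613, 0.2654, 0.209]
tool_rot: [-0.0, 0.041, 0.999, 0.0]
wrist_force: [-0.2, 0.4, -6.9]
width: 0.0122
grasp_force: 118.4
t 16.67 y 0.1 zc 89.8 n 163 res 2.5 innov 3.5 | est y -0.2 v 0 b -0.7mrad | tilt cmd 2.6 meas 0.1 pos [0.4613 0.2654 0.209 ]
next rx: [0.02 0.03 0.03 0.03 0.03] pred y mm [-0. -0. -0. -0. -0. -0. -0. -0. -0. -0.]
t 16.72 pos [0.4613 0.2654 0.2091] q6 [ 0.9  -0.14 -0.17 -0.   -1.55 -2.55] F [-0.5 -0.1 -7.4] w 0.0121 g 118.4
shift [ 0.   -0.    0.02] turn [ 0. -0. -0.]
```

```bash
exec 2>&1
python3 -m crank '[[0,0,0.01,0,0,0,0],[0,0,0.03,0,0,0,0],[0,0,0.04,0,0,0,0],[0,0,0.05,0,0,0,0],[0,0,0.05,0,0,0,0]]'|grep -E "pos|wrist"
python3 -m crank '[[0,0,0.01,0,0,0,0],[0,0,0.02,0,0,0,0],[0,0,0.03,0,0,0,0],[0,0,0.04,0,0,0,0],[0,0,0.04,0,0,0,0]]'|grep -E "pos|wrist"
```

```text
position: [0.4614, 0.2654, 0.2087]
wrist_force: [-3.6, -0.7, -0.6]
position: [0.4616, 0.2654, 0.2088]
wrist_force: [-5.9, -1.1, 6.0]
```

```bash
exec 2>&1
python3 -m crank '[[0,0,-0.02,0,0,0,0.1],[0,0,-0.03,0,0,0,0.2],[0,0,-0.03,0,0,0,0.3],[0,0,-0.03,0,0,0,0.4],[0,0,-0.03,0,0,0,0.5]]' 20|grep -E "pos|wrist|wid"
python3 -m crank '[[0,0,0,0,0,0,0.6],[0,0,0,0,0,0,0.7],[0,0,0,0,0,0,0.8],[0,0,0,0,0,0,0.8],[0,0,0,0,0,0,0.8]]'|grep -E "pos|wrist|wid|grasp"
```

```text
position: [0.4616, 0.2654, 0.2076]
wrist_force: [0.2, -0.3, -0.1]
width: 0.0425
position: [0.4613, 0.2654, 0.2076]
wrist_force: [-0.0, -0.6, 0.2]
width: 0.0685
grasp_force: 0.0
```

```bash
exec 2>&1
python3 -m crank '[[0,0,-0.2,0,0,0,0.8],[0,0,-0.5,0,0,0,0.8],[0,0,-0.9,0,0,0,0.8],[0,0,-1.4,0,0,0,0.8],[0,0,-2,0,0,0,0.8]]' >/dev/null
python3 -m crank '[[0,0,-0.8,0,0,0,0.8],[0,0,-1.6,0,0,0,0.8],[0,0,-2.4,0,0,0,0.8],[0,0,-3,0,0,0,0.8],[0,0,-3.2,0,0,0,0.8]]' |grep -E "pos|wrist|wid|grasp"
python3 - <<'E'
from meas import *
p,d=arm.snapshot("scene"); cv2.imwrite("pics/s5.png",cv2.resize(p[60:230,240:430],None,fx=3.2,fy=3.2)); W=cloud("scene",d)
# local frame of balance
a=np.radians(-4.7);c,s=np.cos(a),np.sin(a)
q=(W-[.4613,.2653,0]); L=np.stack([q[...,0]*c+q[...,1]*s,-q[...,0]*s+q[...,1]*c,q[...,2]],-1)
k=(abs(L[...,0])<.047)&(abs(L[...,1])<.04)&(L[...,2]>.14)&(L[...,2]<.182)&(p.max(2)>45); g=L[k]
r=least_squares(lambda a:np.hypot(g[:,1]-a[0],g[:,2]-a[1])-.025,[0,.15],loss="soft_l1",f_scale=.0015); print("canister y,z",r.x,k.sum(),"x range",np.percentile(g[:,0],[1,99]))
k=(abs(L[...,2]-.22)<.006)&(abs(L[...,1])<.03)&(abs(L[...,0])<.1); print("bar",k.sum(),L[k].mean(0),np.percentile(L[k][:,2],[5,95]))
E
```

```text
position: [0.4619, 0.2654, 0.3419]
wrist_force: [0.5, -0.2, 0.2]
width: 0.0682
grasp_force: 0.0
canister y,z [-0.00068361  0.15299769] 255 x range [-0.04565251  0.04570423]
bar 99 [ 0.00188257 -0.00257614  0.21925575] [0.21534364 0.22368189]
```

View pics/s5.png

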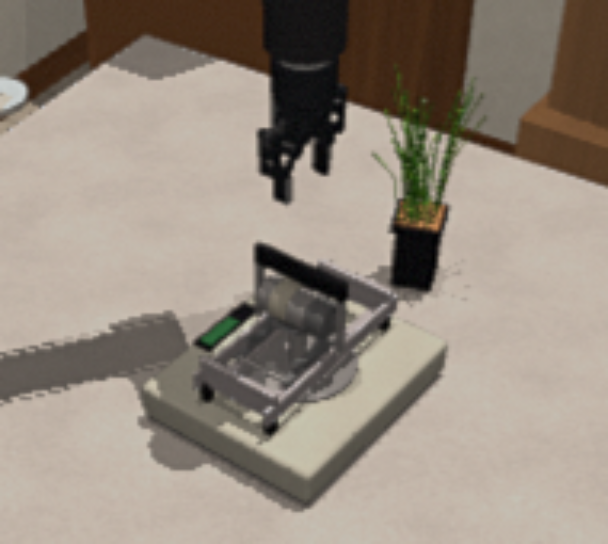

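The picture shows the carrier standing squarely on the housing, with the canister seated in the saddle at z = 153 mm and within 1 mm of centre in y. The gripper is clear above it.

```bash
python3 -c "
from plant import arm
print(arm.finish_job())"
```

```text
the job is handed in; nothing more can be done
None
```

I handed the job in: the canister was balanced near the middle of the rails for over 5 s in the air, and it now sits in the saddle (z 153 mm, within about 1 mm of centre in y) with the carrier set down on the balance and released; the judge's verdict was not shown.

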